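Pop open the wide marking jig

TASK

The part in the wider of the two marking jigs has been marked. Push down that jig's black latch key so that its cover springs fully open by itself, without the robot ever touching the cover; then draw back clear of everything. Leave the narrower jig shut.

Things in the scene. Friction and masses are not known exactly. Their poses are not given: they have to be found in the camera images.
- wide_latch_top (a point): Centre of the top of the WIDE jig's black push key, 50 (along y) x 30 mm, 84 mm above the table; x points to the cover, z up. Jig: white box fixed to the table, 190 deep (along x), 220 wide, 70 high. The key stands 14 mm above the fixed front deck, 26 mm before the cover. It slides down 10 mm on a spring (1.5 to 4.5 N); the catch lets go at about 5 mm; let go, it springs back.
- wide_cover: WIDE jig's cover (steel frame, clear window), 118 mm deep, 220 wide, 7 thick. Origin mid-hinge on the far rim, 70 mm above the table, 159 mm along x from the key. Closed: flat, axes as the key's, lying along -x from the origin. Released, a spring swings its front edge up and away from the key to about 77 degrees in about 1 s, where it stays; its z axis leans by that angle.
- narrow_latch_top (a point): The same point on the key of the NARROW jig, built alike (same depth, height, key, key position) but only 120 mm wide. Not to be pressed.
- narrow_cover: Cover of the NARROW jig, 118 mm deep, 120 mm wide, 7 mm thick; origin and axes as for the wide cover. It must stay shut.

How it is judged:
By the outcome, as a careful person would: the job done as asked, in the order asked, and still so for the second after the job is handed in, with the robot touching nothing.
It also fails if it takes over 32 s, if anything falls off the work surface, if the arm or the gripper's body presses on something with over 40 N, if the wrist force passes 120 N, or if a joint passes its speed limit or range.

ROBOT

A 7-joint arm with a two-finger parallel gripper is mounted at the origin on the work surface. World frame = base frame: x ahead of the robot, y to its left, z up, the work surface at z = 0. Lengths are in mm, angles in degrees, forces in N, time in s.
With the tool pointing down it reaches from about 400 to 925 mm from the base axis. Payload 4.1 kg.
Tool frame: the origin (TCP) lies between the finger pads; the fingertips stand 25 mm ahead of it and the grasp point (between the pads) lies 6 mm ahead of it; z points along the fingers, y is the direction in which the jaws open and shut (so a half turn about z gives the same grasp; the last joint's range is limited). The gripper opens to 85 mm and grips with 20 to 120 N. Pads are 22 mm wide; open, the fingers measure 114 mm over their backs; the gripper's body (76 mm by 85 mm) begins 54 mm behind the grasp point. The pads swing forward as they close: fully open they stand 13 mm farther back than shut.
Start: joints at [66.005, 22.827, 2.584, 88.041, -1.071, 69.15, -2.905], TCP at [204.381, -617.064, 256.347] pointing down, gripper open.
Joint ranges: [-161.44, 161.44], [-28.35, 127.94], [-78.24, 83.42], [0, 140.83], [-78.03, 258.03], [13.02, 114.36], [-168.23, 168.23]. Speed limits (degrees/s): [147.25, 147.25, 180, 180, 180, 180, 180].

INTERFACE

Orientations are given as [roll, pitch, yaw] about the fixed x, y, z axes, in that order (R = Rz(yaw) Ry(pitch) Rx(roll)).
In Python, from plant import env, camera gives the robot as it stands. Calls block until the motion is done:
- env.goto(position, orientation): joint-space move of the TCP to a pose.
- env.line_to(position, orientation=None, rate=150, until_force=None): straight line of the TCP; orientation=None keeps the orientation; rate is the mean speed in mm/s. With until_force (N) it stops when the force on the tool has changed by that much, and returns True; else False.
- env.set_joints(angles): joint-space move.
- env.move_gripper(opening): opening from 0.0 (shut) to 1.0 (fully open); the grip force is fixed at half the most; returns when the fingers have stopped.
- env.hold(seconds).
- env.inverse_kinematics(position, orientation): joint angles nearest the present ones, or None.
- camera(name): name is "scene" or "top" or "wrist"; returns a dict with "image" (480x640x3 uint8, red, green, blue), "range_z" (480x640 float32, mm along the optical axis (not along the pixel's ray), 0 where there is no reading), "fx", "fy", "cx", "cy" (pixels), "R" (3x3) and "t" (3): a world point X has camera coordinates R X + t; the wrist camera has in their place "hand_eye" (4x4, takes a point from camera to tool coordinates, whose origin is the TCP and whose axes are the flange's). Camera axes: x right, y down, z forward; pixel columns grow to the right and rows downward; lengths in mm; the calibration is good to about 2 mm. A picture is of the moment at which its call begins: read the wrist's pose just before it.
A pose or a line that the arm cannot do raises env.IKError and nothing moves.
- env.finish_job(): hands the job in, once; it reports no verdict.
Readings, each from a call of its own:
- env.current_clock(): time.
- env.current_qpos(): joint angles.
- env.current_joint_vel(): joint speeds.
- env.current_joint_torque(): joint torques, N m.
- env.current_tcp_pos(): TCP position.
- env.current_tool_rot(): TCP orientation.
- env.current_wrist_force(): force on the tool from outside, world axes, zero at the start.
- env.current_ft_torque(): the same for the moment, N m.
- env.current_gripper_width(): opening from 0.0 (shut) to 1.0 (fully open).
Only numpy, scipy, OpenCV 4.12 (cv2) and the standard library are available. Lean on these libraries where they do the work, as an engineer would, in place of code of your own. Each camera call takes 0.05 s, during which the arm holds its last target.

## Working session

There is one attempt and no reset: what is moved stays moved. The work goes in short steps, each a Python script; the robot and the scene stay as the last script left them, time stands still between calls to the robot, and variables do not carry over. Pictures are saved under pics/ and viewed, and the job is handed in when it is done.

```bash
mkdir -p pics
cat > h.py <<'E'
import numpy as np, cv2
from plant import env, camera
def snap(name,fn):
    c=camera(name); cv2.imwrite(fn,cv2.cvtColor(c["image"],cv2.COLOR_RGB2BGR)); return c
def cloud(c):
    v,u=np.mgrid[0:480,0:640]; z=c["range_z"].astype(float)
    P=np.stack([(u-c["cx"])/c["fx"]*z,(v-c["cy"])/c["fy"]*z,z],-1)
    W=(P-np.array(c["t"]))@np.array(c["R"]); W[z<=0]=np.nan
    return W
E
python3 - <<'E'
from h import *
for n in("top","scene"):
    c=snap(n,f"pics/{n}0.png"); np.savez(f"{n}0.npz",W=cloud(c),img=c["image"],range_z=c["range_z"])
    print(n,c["fx"],np.round(-np.array(c["R"]).T@np.array(c["t"])))
print(env.current_clock(),env.current_tcp_pos(),env.current_tool_rot())
E
```

```text
top 505.1004651454169 [ 539.  -28. 1027.]
scene 487.92711077236305 [1042.  109.  757.]
0.1 [ 204.22837359 -616.52079069  255.35984458] [-1.79896942e+02  5.01147187e-03  1.83305666e+01]
```

View pics/top0.png

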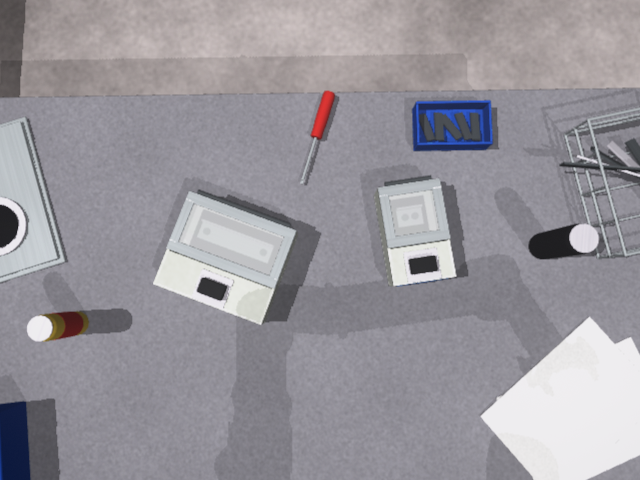

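View pics/scene0.png

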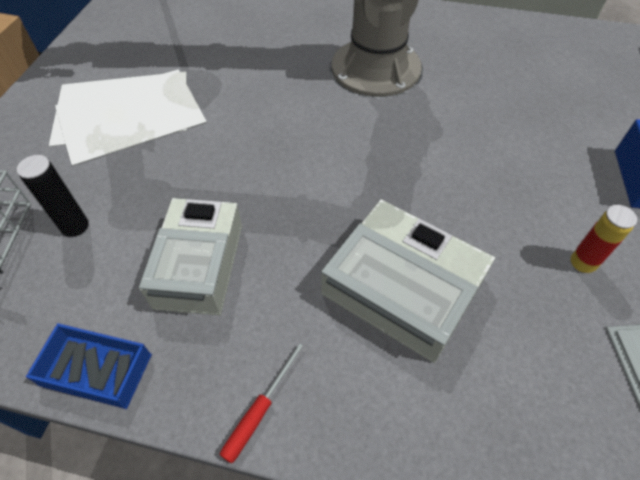

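Top view: the wide jig's key is at about (212,288), with its cover towards (240,240). The narrow jig's key is at about (423,265). Next I measure both.

Run:
```python
from h import *
for n,(a,b) in (("top",(212,288)),("scene",(428,237))):
    d=np.load(n+"0.npz"); W=d["W"]; g=d["img"].max(-1)
    m=(g<70).astype(np.uint8); k,l,s,ce=cv2.connectedComponentsWithStats(m)
    mm=(l==l[b,a])&(m>0); P=W[mm]; print(n,mm.sum(),s[l[b,a]])
    print(np.round(np.nanpercentile(P,[2,10,50,90,98],axis=0),1))
    T=P[P[:,2]>np.nanmedian(P[:,2])-5]; r=cv2.minAreaRect(T[:,:2].astype(np.float32)); print("key",r,T.mean(0),len(T))
    # jig: points with z 55..95 nearby
    q=(np.hypot(W[...,0]-T[:,0].mean(),W[...,1]-T[:,1].mean())<230)&(W[...,2]>60)&(W[...,2]<76)
    k,l,s,ce=cv2.connectedComponentsWithStats(q.astype(np.uint8)); i=1+np.argmax(s[1:,4]); J=W[l==i]
    print("jig",cv2.minAreaRect(J[:,:2].astype(np.float32)),np.nanmedian(J,axis=0))
```

```text
top 396 [198 278  29  22 396]
[[523.3 148.7  77.2]
 [528.9 153.8  81.2]
 [540.4 171.4  83.7]
 [553.2 189.6  86.1]
 [558.7 194.9  87.2]]
key ((541.1722412109375, 172.47259521484375), (47.670196533203125, 27.843990325927734), 69.01094055175781) [541.11347637 172.13058821  83.77429315] 384
jig ((551.6947631835938, 170.25442504882812), (220.4740753173828, 83.69712829589844), 68.9037857055664) [546.84627554 167.52527892  70.14721323]
scene 454 [412 225  32  25 454]
[[527.3 151.5  75.6]
 [532.5 156.8  79.1]
 [545.7 174.7  84.4]
 [557.3 192.2  86.2]
 [560.8 197.4  87.2]]
key ((543.1573486328125, 175.11439514160156), (47.496219635009766, 28.71380615234375), 67.72982025146484) [544.21244153 175.20623919  84.49247998] 403
jig ((543.7128295898438, 173.8507537841797), (220.62083435058594, 71.65795135498047), 69.41551971435547) [550.00555509 185.32678093  71.33447567]
```

Run:
```python
from h import *
W=np.load("top0.npz")["W"]; 
for nm,(u,v) in dict(cyl=(583,238),bask=(580,130),nkey=(423,265),box=(452,110),can=(40,327)).items(): print(nm,np.round(W[v,u]),np.nanmax(W[v-15:v+15,u-15:u+15,2]))
c=camera("wrist"); print(np.round(c["hand_eye"],2))
w=np.deg2rad(-21.2); x=np.array([np.cos(w),np.sin(w),0]); key=np.array([542,173.5,84])
from scipy.spatial.transform import Rotation as Rn
for yaw in (-21.2,158.8):
  for t in (0,15):
    # tool z: down, leaning body toward -x of key
    R=Rn.from_euler('z',yaw,degrees=True)*Rn.from_euler('x',180,degrees=True)
    R=Rn.from_rotvec(-np.deg2rad(t)*np.array([-x[1],x[0],0]))*R
    e=R.as_euler('xyz',degrees=True); print(yaw,t,e,R.as_matrix()[:,2])
    for h in (230,100): print(h,env.inverse_kinematics((key-5*x+[0,0,h-84]).tolist(),e.tolist()))
```

```text
cyl [ 618. -478.  171.] 175.2103585471016
bask [ 856. -570.   11.] 107.1316950322659
nkey [ 579. -223.   81.] 89.79915876783097
box [ 904. -309.    7.] 48.53199408205252
can [478. 457. 141.] 143.87171955998028
[[   0.     -0.96   -0.28   71.07]
 [   1.      0.     -0.      0.68]
 [   0.     -0.28    0.96 -118.45]
 [   0.      0.      0.      1.  ]]
-21.2 0 [180.    0.  -21.2] [-4.42862372e-17 -1.14176736e-16 -1.00000000e+00]
230 [  15.88956771   20.81268105  -47.99833865  100.71628797   16.80574998
   65.9568246  -148.39604815]
100 [   7.28943554   27.95083527  -37.78493434  107.75431712   21.51957441
   51.52634574 -152.09840079]
-21.2 15 [180.  -15.  -21.2] [ 0.24130316 -0.09359533 -0.96592583]
230 [ -61.31717929   11.95230484   37.39844339  110.88601848    4.72134686
   49.23376399 -139.14455277]
100 [ -59.45104213   24.08322368   37.59266819  117.74864683   -6.58180404
   32.45754162 -131.6309223 ]
158.8 0 [180.    0.  158.8] [ 4.42862372e-17  1.14176736e-16 -1.00000000e+00]
230 [ 23.52686649  24.44666023 -59.23447987 100.5532728   22.55506487
  67.98546119  26.65963614]
100 [ 22.70473926  36.53287499 -60.5049301  107.39667214  37.34129956
  58.67310673  15.0130145 ]
158.8 15 [-180.    15.   158.8] [ 0.24130316 -0.09359533 -0.96592583]
230 [ 26.6630889   19.98155214 -66.59321502 108.86342841  36.55996665
  59.89834641  13.46449075]
100 [ 17.68295857  29.99557688 -57.83582062 115.84275534  51.73175257
  50.59364091  -1.10507689]
```

The wrist camera sits on the tool's +x side, so yaw 158.8 points it away from the cover. I swing over there with the fingers shut, then measure the key with the wrist camera.

```bash
cat >> h.py <<'E'
from scipy.spatial.transform import Rotation as Rn
YAW=-21.2
X=np.array([np.cos(np.deg2rad(YAW)),np.sin(np.deg2rad(YAW)),0])
KEY=np.array([542,173.5,84.])
E
python3 - <<'E'
from h import *
env.move_gripper(0.0)
q=list(env.current_qpos()); q[0]=-22; env.set_joints(q); print(env.current_tcp_pos(),env.current_tool_rot())
p=KEY-20*X+[0,0,140]
print(env.inverse_kinematics(p.tolist(),[180,0,158.8]))
env.goto(p.tolist(),[180,0,158.8])
pos=np.array(env.current_tcp_pos()); rot=env.current_tool_rot()
c=snap("wrist","pics/w1.png"); print(pos,rot,env.current_clock(),env.current_qpos())
H=np.array(c["hand_eye"]); R=Rn.from_euler('xyz',rot,degrees=True).as_matrix()
v,u=np.mgrid[0:480,0:640]; z=c["range_z"].astype(float)
P=np.stack([(u-c["cx"])/c["fx"]*z,(v-c["cy"])/c["fy"]*z,z],-1)
W=(P@H[:3,:3].T+H[:3,3])@R.T+pos; W[z<=0]=np.nan
np.savez("w1.npz",W=W,img=c["image"])
m=(c["image"].max(-1)<70)&(abs(W[...,2]-84)<5)&(np.hypot(W[...,0]-KEY[0],W[...,1]-KEY[1])<45)
T=W[m]; print(m.sum(),cv2.minAreaRect(T[:,:2].astype(np.float32)),np.median(T,axis=0))
E
```

```text
[624.19292723 181.45495594 256.37971734] [1.79988820e+02 3.50750136e-02 1.06224420e+02]
[-16.90371571  14.73731875  -7.83191739 103.45280207   2.25086897
  61.95979636  43.26043813]
[524.28083984 180.33533396 224.49337573] [1.79954899e+02 6.98712887e-02 1.58656653e+02] 4.9167 [-16.89097962  14.76182127  -7.76705856 103.34862673   2.25710446
  61.94655275  43.19497162]
2414 ((539.9656372070312, 174.69496154785156), (49.02475357055664, 29.90301513671875), 68.98526763916016) [538.9959391  175.21777626  84.54304296]
```

View pics/w1.png

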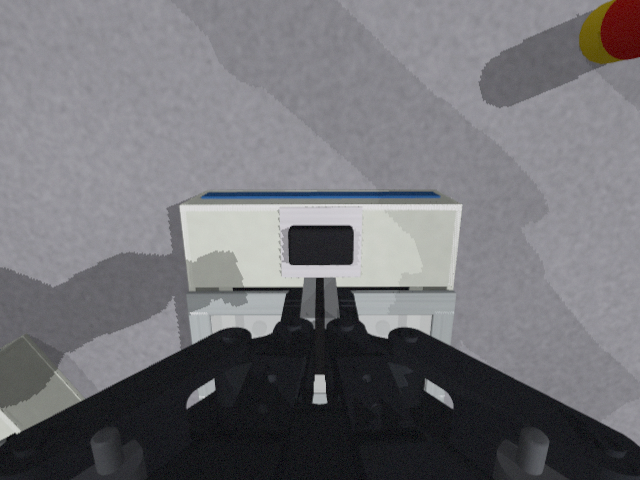

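The wrist view shows the key at about (321,245), centred on the jig, with the closed fingertips at (320,290) and the cover edge at about row 290. The key centre measures (540,174.7), which agrees with the other cameras to about 2 mm. Now I descend and press.

Run:
```python
from h import *
K=np.array([540.3,174.5,84.]); b=K-4*X; O=[180,0,158.8]
env.line_to((b+[0,0,50]).tolist(),O,rate=120)
f0=np.array(env.current_wrist_force())
print(f0)
r=env.line_to((b+[0,0,25-11.5]).tolist(),O,rate=25,until_force=8)
print(r,env.current_tcp_pos(),np.array(env.current_wrist_force())-f0,env.current_clock())
snap("scene","pics/s1.png")
```

```text
[ 0.05986053 -0.27764981  0.76397451]
True [536.45503896 175.92133981  99.16084286] [-0.17963456  0.9564175   3.55288006] 7.1333
```

View pics/s1.png

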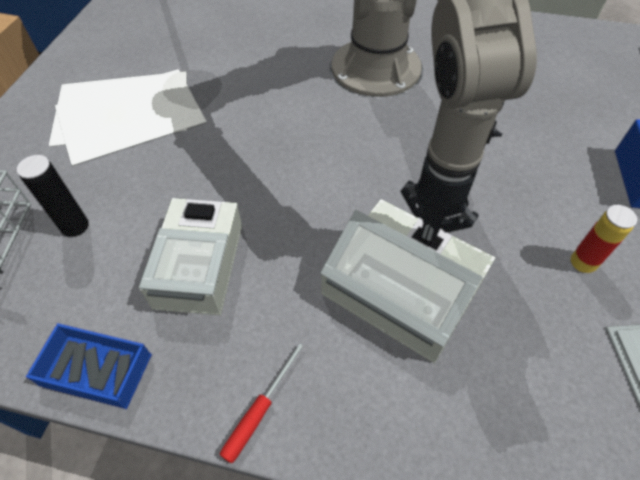

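The force stop came with the tip at z≈74, which is full key travel. The cover's front edge (350–490, 215–260) appears to have begun lifting. I hold briefly, then lift up and draw back.

```bash
python3 - <<'E'
from h import *
env.hold(1.0)
c=snap("scene","pics/s2.png")
p=np.array(env.current_tcp_pos()); O=[180,0,158.8]
p1=p+[0,0,30]-10*X
env.line_to(p1.tolist(),O,rate=80)
p2=p+[0,0,180]-70*X
env.line_to(p2.tolist(),O,rate=150)
print(env.current_clock(),env.current_tcp_pos(),env.current_wrist_force())
c=snap("scene","pics/s3.png"); np.savez("s3.npz",W=cloud(c)); c=snap("top","pics/t3.png"); np.savez("t3.npz",W=cloud(c))
E
python3 -c "
import cv2,numpy as np
a=[cv2.resize(cv2.imread(f'pics/{n}.png'),(400,300)) for n in('s2','s3','t3')]
cv2.imwrite('pics/m.png',np.vstack([np.hstack(a[:2]),np.hstack([a[2],0*a[2]])]))"
```

```text
10.0083 [470.91759101 200.68555512 278.0917954 ] [ 0.30112358 -0.34522964  0.52070554]
```

View pics/m.png

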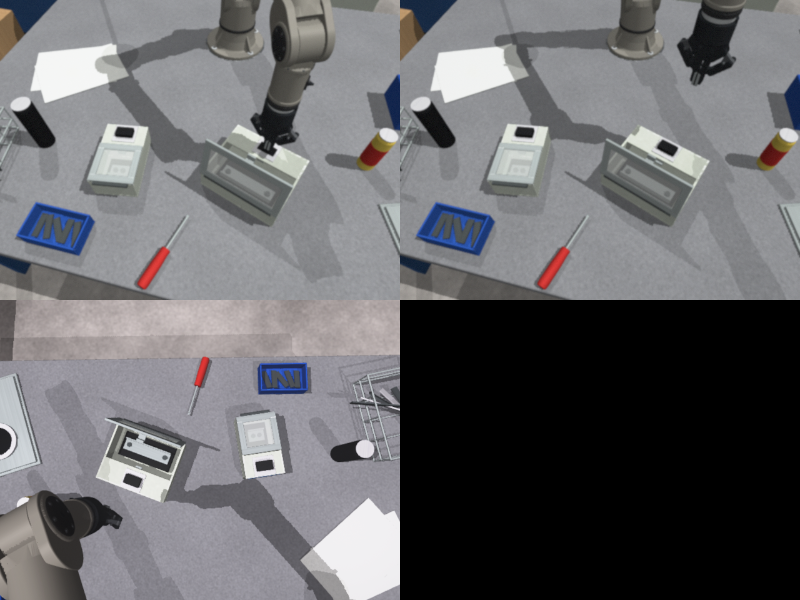

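The wide cover stands open in both views, the narrow one is shut, and the arm is clear. I check the opening angle numerically before handing in.

Run:
```python
from h import *
c=camera("scene"); W=cloud(c).reshape(-1,3)
K=np.array([540.3,174.5,0]); Y=np.array([-X[1],X[0],0])
d=W-K; lx=d@X; ly=d@Y; z=W[:,2]
m=(abs(ly)<108)&(lx>90)&(lx<175)&(z>95)
A=np.c_[lx[m],z[m]]; A=A-A.mean(0); v=np.linalg.svd(A,full_matrices=False)[2][0]
print(m.sum(),"angle",np.degrees(np.arctan2(abs(v[1]),abs(v[0]))),"max z",np.percentile(z[m],99),"x at top",np.median(lx[m][z[m]>165]))
W0=np.load("scene0.npz")["W"]; W1=cloud(c); 
s=(slice(220,310),slice(155,230)); print("narrow dz",np.nanmedian(abs(W1[s]-W0[s])[...,2]),np.nanpercentile(abs(W1[s]-W0[s])[...,2],95))
print(env.current_wrist_force(),env.current_clock())
```

```text
7131 angle 76.55588755836897 max z 188.26322944029562 x at top 140.86109257614663
narrow dz 1.1270622483121713 3.312409376326281
[ 0.93284473  0.16548288 -1.14525215] 10.1583
```

Run:
```python
from h import *
env.finish_job(); print(env.current_clock())
```

```text
the job is handed in; nothing more can be done
the job is handed in; nothing more can be done
```

I pressed the wide jig's latch key with the closed fingertips, and the cover sprang fully open by itself. I then lifted up and back, away from the cover, and handed the job in at about 10.2 s of the 32 s allowed.

- **Press:** the 8 N force stop triggered with the fingertips at about z = 74 mm, which is the key's full 10 mm travel. The force read afterwards was about 3.6 N.
- **Wide cover:** it measured 76.6° open, against the expected 77° or so.
- **Narrow jig:** its cover is still shut, with height changes of about 1 mm, within the depth noise.
- **Robot:** it stands clear of everything, with the wrist force near zero. The tool stayed on the key side of the cover throughout. I saw no contact with it, but I only checked this from pictures and the planned path.
- **Key position:** the three cameras' estimates agreed to within about 3 mm. No check failed.

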